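# Clear the carving bench and put the bottle rack in order

### The job

Clear the carving bench: lay every palm gouge in the long light-wood tray, every grinding wheel in the grey plastic bin and every slip stone in the dark wooden box; wheels and stones chip, so set them down, do not drop them. In the bottle rack the tall bottle has been put in front of the short one and hides it: swap the two, so that the tall bottle stands upright in the rear bay and the short one upright in the front bay, nearer the robot. Leave the tape measure and everything else on the bench where it is.

Things in the scene. Friction and masses are not known exactly. Their poses are not given: they have to be found in the camera images.
- gouge_a: palm gouge, 113 mm long, 60 g: pear-shaped wooden handle 50 mm long, 24 mm wide, 25 mm high with flat underside; then brass ferrule and slim steel blade 10 mm wide, level, 9 to 16 mm above the bench. Origin: under the middle of the handle; x towards the blade tip, 88 mm away; the butt is 25 mm behind; z up. Lies on the bench, blade roughly towards the robot; may be absent
- gouge_b: palm gouge, 113 mm long, 60 g: pear-shaped wooden handle 50 mm long, 24 mm wide, 25 mm high with flat underside; then brass ferrule and slim steel blade 10 mm wide, level, 9 to 16 mm above the bench. Origin: under the middle of the handle; x towards the blade tip, 88 mm away; the butt is 25 mm behind; z up. Lies on the bench, blade roughly towards the robot; may be absent
- wheel_a: small grey grinding wheel: a flat disc, diameter 50 mm, 14 mm thick, lying flat on the bench. Origin: centre of the underside; z up along its axis. 60 g. Brittle; may be absent
- wheel_b: small grey grinding wheel: a flat disc, diameter 50 mm, 14 mm thick, lying flat on the bench. Origin: centre of the underside; z up along its axis. 60 g. Brittle; may be absent
- stone_a: grey slip stone (sharpening stone): a plain bar 90 mm (x) by 28 mm (y) by 13 mm (z), lying flat on the bench. Origin: centre of the underside. 80 g. Brittle; may be absent
- stone_b: grey slip stone (sharpening stone): a plain bar 90 mm (x) by 28 mm (y) by 13 mm (z), lying flat on the bench. Origin: centre of the underside. 80 g. Brittle; may be absent
- tray: long low tray of light wood, fixed to the bench, the home of the gouges: outside 156 mm (x) by 210 mm (y), 36 mm high, walls 8 mm thick, floor 6 mm thick, inside 140 by 194 mm. Origin: centre of the underside
- wheel_bin: grey plastic stacking bin, fixed, the home of the grinding wheels: outside 134 mm (x) by 160 mm (y), walls and floor 4 mm thick, inside 126 by 152 mm; three walls 60 mm high, the one towards the robot (-x) cut down to 32 mm. Origin: centre of the underside
- stone_box: dark wooden box, fixed, the home of the slip stones: outside 136 mm (x) by 170 mm (y), 45 mm high, walls 10 mm thick, floor 6 mm, inside 116 by 150 mm. Origin: centre of the underside
- rack: wooden bottle rack, fixed, with two bays one behind the other as seen from the robot: outside 188 mm (x) by 98 mm (y), walls and divider 8 mm thick and 38 mm high, floor 8 mm thick, each bay 82 by 82 mm inside. Origin: centre of the underside; x points from the front bay to the rear bay
- front_bay (a point): centre of the floor of the rack's front bay, the one nearer the robot (rack's -x); z up
- rear_bay (a point): centre of the floor of the rack's rear bay, the one farther from the robot (rack's +x); z up
- tall_bottle: tall black round bottle with a grey screw cap, closed, 168 mm high: body diameter 54 mm up to 110 mm, shoulder narrowing to a neck of 24 mm, cap of diameter 30 mm from 138 mm to the top at 168 mm. Origin: centre of its base; z along its axis. 0.22 kg. Stands in the front bay at the start
- short_bottle: short amber round bottle with a black screw cap, closed, 102 mm high: body diameter 62 mm up to 60 mm, shoulder narrowing to a neck of 30 mm, cap of diameter 36 mm from 76 mm to the top at 102 mm. Origin: centre of its base; z along its axis. 0.2 kg. Stands in the rear bay at the start
- tape: bystander: yellow tape measure standing on its edge among the things to be sorted, 60 mm (x) by 36 mm (y), 58 mm high, its steel end hook 8 mm out at -x. Origin: centre of the underside
- wax_tin: bystander: flat round tin, diameter 56 mm, 28 mm high. Origin: centre of the underside
- mug: bystander: white mug, diameter 80 mm, 95 mm high, handle at +y. Origin: centre of the underside
- mallet: bystander: turned wooden carver's mallet standing on its head, diameter 80 mm, 200 mm high. Origin: centre of the underside
- glue: bystander: white glue bottle with a red cap, diameter 52 mm, 150 mm high. Origin: centre of the underside
- offcut: bystander: two hardwood offcuts glued one on the other, 48 by 75 mm, 60 mm high. Origin: centre of the underside

How it is judged:
At the end, for the whole second after the job is handed in: Gouge handles inside the tray, wheels inside the grey bin, stones inside the dark box, below the rims; tall bottle in the rear bay, short one in the front bay, each on the bay floor, within 25 mm of its centre and upright within 0.1 rad; all at rest (x of gouge_a in the frame of tray between -0.07 and 0.07 m and y of gouge_a in the frame of tray between -0.097 and 0.097 m and z of gouge_a in the frame of tray between -0.005 and 0.034 m and linear speed of each of gouge_a, wheel_a, stone_a, gouge_b, wheel_b, stone_b, tall_bottle, short_bottle below 0.03 m/s and x of wheel_a in the frame of wheel_bin between -0.063 and 0.063 m and y of wheel_a in the frame of wheel_bin between -0.076 and 0.076 m and z of wheel_a in the frame of wheel_bin between -0.005 and 0.045 m and x of stone_a in the frame of stone_box between -0.058 and 0.058 m and y of stone_a in the frame of stone_box between -0.075 and 0.075 m and z of stone_a in the frame of stone_box between -0.005 and 0.038 m and x of gouge_b in the frame of tray between -0.07 and 0.07 m and y of gouge_b in the frame of tray between -0.097 and 0.097 m and z of gouge_b in the frame of tray between -0.005 and 0.034 m and x of wheel_b in the frame of wheel_bin between -0.063 and 0.063 m and y of wheel_b in the frame of wheel_bin between -0.076 and 0.076 m and z of wheel_b in the frame of wheel_bin between -0.005 and 0.045 m and x of stone_b in the frame of stone_box between -0.058 and 0.058 m and y of stone_b in the frame of stone_box between -0.075 and 0.075 m and z of stone_b in the frame of stone_box between -0.005 and 0.038 m and horizontal distance between tall_bottle and rear_bay below 0.025 m and z of tall_bottle in the frame of rear_bay below 0.008 m and angle between each of tall_bottle, short_bottle's own z axis and vertical below 0.1 rad and horizontal distance between short_bottle and front_bay below 0.025 m and z of short_bottle in the frame of front_bay below 0.008 m); the robot touches nothing.
It fails at once if a bystander (tape measure, wax tin, mug, mallet, glue bottle, offcuts) is moved more than 4 cm or knocked over (distance of any of tape, wax_tin, mug, mallet, glue, offcut from where it was at the start of the episode above 0.04 m or angle between any of tape, wax_tin, mug, mallet, glue, offcut's own z axis and vertical above 0.5 rad).
It fails at once if a wheel or stone is dropped or thrown: it flies free of everything faster than 1.1 m/s, as after a fall of 6 cm ((linear speed of wheel_a above 1.1 m/s and contact force between wheel_a and anything else below 0.02 N) or (linear speed of stone_a above 1.1 m/s and contact force between stone_a and anything else below 0.02 N) or (linear speed of wheel_b above 1.1 m/s and contact force between wheel_b and anything else below 0.02 N) or (linear speed of stone_b above 1.1 m/s and contact force between stone_b and anything else below 0.02 N)).
Of gouge_a, wheel_a, stone_a, gouge_b, wheel_b, stone_b only 4 to 6 are there at a start; the rules pass over those that are not, and their reading is None.
At some moment in a run one of gouge_a, wheel_a, stone_a, gouge_b, wheel_b, stone_b may be knocked a few centimetres aside while the robot is not near it.
It also fails if it takes over 210 s, if anything falls off the work surface, if the arm or the gripper's body presses on something with over 40 N, if the wrist force passes 120 N, or if a joint passes its speed limit or range.

### The arm

A 6-joint arm with a two-finger parallel gripper is mounted at the origin on the work surface. World frame = base frame: x ahead of the robot, y to its left, z up, the work surface at z = 0. Lengths are in m, angles in rad, forces in N, time in s.
With the tool pointing down it reaches from about 0.375 to 0.925 m from the base axis. Payload 5.7 kg.
Tool frame: the origin (TCP) lies at the centre of the arm's flange, where the gripper is bolted on; the fingertips stand 173 mm ahead of it and the grasp point (between the pads) lies 155 mm ahead of it; z points along the fingers, y is the line along which they close (so a half turn about z gives the same grasp; the last joint's range is limited). The gripper opens to 85 mm and grips with 20 to 120 N. Pads are 22 mm wide; open, the fingers measure 114 mm over their backs; the gripper's body (76 mm by 85 mm) begins 54 mm behind the grasp point. The pads swing forward as they close: fully open they stand 13 mm farther back than shut.
Start: joints at [1.014, 0.359, 1.51, -0, 1.272, -0.115], TCP at [0.257, 0.542, 0.405] pointing down, gripper open.
Joint ranges: [-2.97, 2.97], [-1.01, 2.36], [0.21, 2.38], [-0.96, 4.11], [0.2, 2.71], [-2.98, 2.98]. Speed limits (rad/s): [2.39, 2.39, 3.14, 3.14, 3.14, 3.14].

### API

Orientations are given as a unit quaternion [w, x, y, z].
In Python, from bench import manip, fingers, monitor, optics gives the robot as it stands. Calls block until the motion is done:
- manip.move_ptp(position, orientation): joint-space move of the TCP to a pose.
- manip.servo_line(position, orientation=None, rate=0.15): straight line of the TCP; orientation=None keeps the orientation; rate is the mean speed in m/s.
- manip.movej(angles): joint-space move.
- fingers.move_gripper(opening, grasp_force=None): finger opening in m; grasp_force is the grip in N (None keeps the last); returns when the fingers have stopped.
- manip.sleep(seconds).
- manip.solve_ik(position, orientation): joint angles nearest the present ones, or None.
- monitor.read_state(): the state.
- optics.get_image(name): name is "scene" or "top" or "wrist"; returns a dict with "pixels" (420x560x3 uint8, red, green, blue), "mtx" (3x3 intrinsics, pixels), "dist_coeffs" ([k1, k2, p1, p2, k3] as OpenCV has them; the pictures are not rectified), "world_to_cam" (4x4, takes a point from world to camera coordinates). Camera axes: x right, y up, looking along -z (the intrinsics and any distortion apply to the point x, -y, -z); pixel columns grow to the right and rows downward; lengths in m; the calibration is good to about 2 mm. A picture is of the moment at which its call begins. There is no depth.
A pose or a line that the arm cannot do raises manip.Unreachable and nothing moves.
- manip.sign_off(): hands the job in; it is judged then, once.
The state is a dict: "clock": time; "joint_pos": joint angles; "qd": joint speeds; "joint_efforts": joint torques, N m; "tool_pos": TCP position; "eef_rot": TCP orientation; "ft_force": force on the tool from outside, world axes, zero at the start; "torque": the same for the moment, N m; "grip_width": finger opening in m; "gripper_force": force on a finger pad.
Only numpy, scipy, OpenCV 4.12 (cv2) and the standard library are available. Lean on these libraries where they do the work, as an engineer would, in place of code of your own. Each camera call takes 0.05 s, during which the arm holds its last target. There are 200 camera calls.

## Working session

There is one attempt and no reset: what is moved stays moved. The work goes in short steps, each a Python script; the robot and the scene stay as the last script left them, time stands still between calls to the robot, and variables do not carry over. Pictures are saved under pics/ and viewed, at most 14 in all, crops included, and the job is handed in when it is done.

```bash
ls; mkdir -p pics; python3 - <<'E'
from bench import manip, fingers, monitor, optics
import cv2
for n in ("top","scene"):
    d=optics.get_image(n); cv2.imwrite(f"pics/{n}0.png",cv2.resize(d["pixels"][:,:,::-1],(800,600),interpolation=cv2.INTER_CUBIC))
    print(n,d["mtx"],d["dist_coeffs"],d["world_to_cam"])
s=monitor.read_state();print(s["clock"],s["eef_rot"],s["tool_pos"],s["grip_width"])
E
```

```text
pics
top [[540.75681547   0.         272.77630452]
 [  0.         540.75681547 206.2941696 ]
 [  0.           0.           1.        ]] [-0.07297444  0.          0.          0.          0.        ] [[-0.01285991 -0.9998968   0.00640447  0.01286295]
 [ 0.99880325 -0.01254306  0.04727294 -0.481322  ]
 [-0.04718773  0.00700473  0.99886148 -1.30127093]
 [ 0.          0.          0.          1.        ]]
scene [[469.86374482   0.         284.10712046]
 [  0.         469.86374482 211.42935896]
 [  0.           0.           1.        ]] [-0.08318509  0.          0.          0.          0.        ] [[-0.50395852  0.86371336 -0.00500392  0.26168735]
 [-0.5782068  -0.33305638  0.74481564  0.25287691]
 [ 0.64164064  0.37824949  0.66725154 -1.58355939]
 [ 0.          0.          0.          1.        ]]
0.1 [-2.73620161e-04  2.19095396e-01  9.75703097e-01 -7.74427377e-04] [0.25637428 0.54211609 0.403946  ] 0.08545414182471742
```

View pics/top0.png

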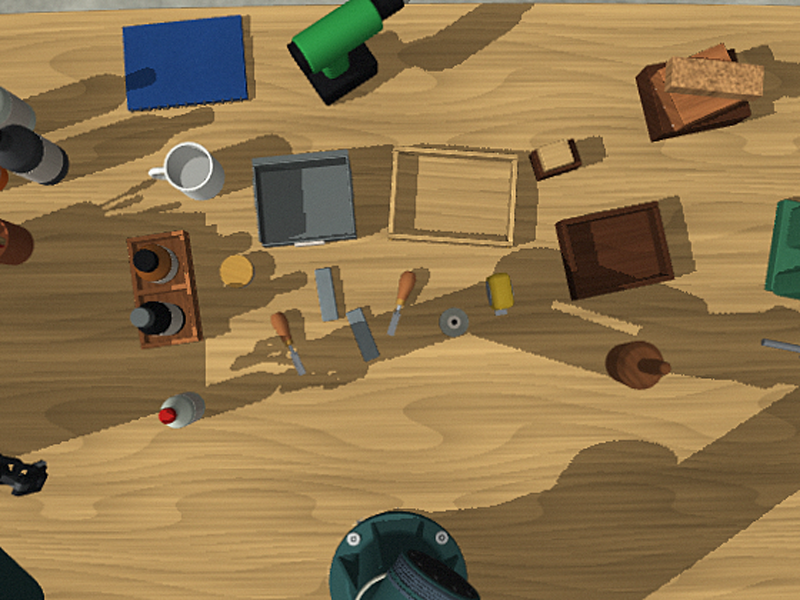

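View pics/scene0.png

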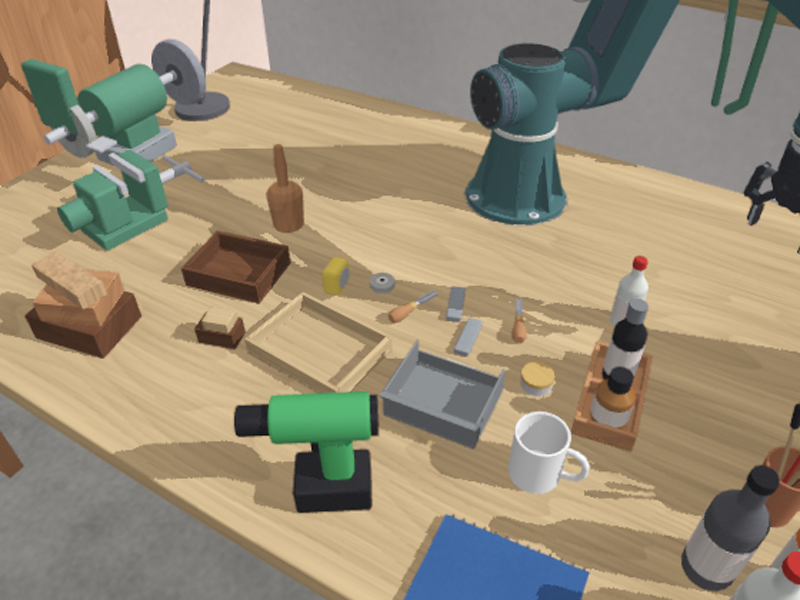

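Top view (800x600 scale): gouges at (281,325) and (405,285), blades downward. Stones are at (327,294) and (363,334), and there is one wheel at (454,321). The tape is at (500,292) and the rack at (165,290), with the tall bottle in front. Next I enlarge it.

```bash
python3 - <<'E'
import cv2
from bench import optics
im=optics.get_image("top")["pixels"][:,:,::-1]
cv2.imwrite("pics/raw_top.png",im)
c=lambda u0,v0,w,h,k,n: cv2.imwrite(n,cv2.resize(im[v0:v0+h,u0:u0+w],None,fx=k,fy=k,interpolation=cv2.INTER_CUBIC))
c(180,180,190,90,4,"pics/c1.png")
c(80,155,100,100,6,"pics/c2.png")
c(170,95,310,125,2.58,"pics/c3.png")
E
```

```text
(no output)
```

View pics/c1.png

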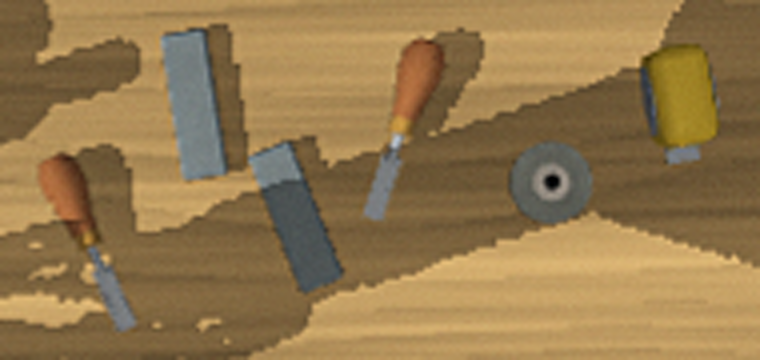

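View pics/c2.png

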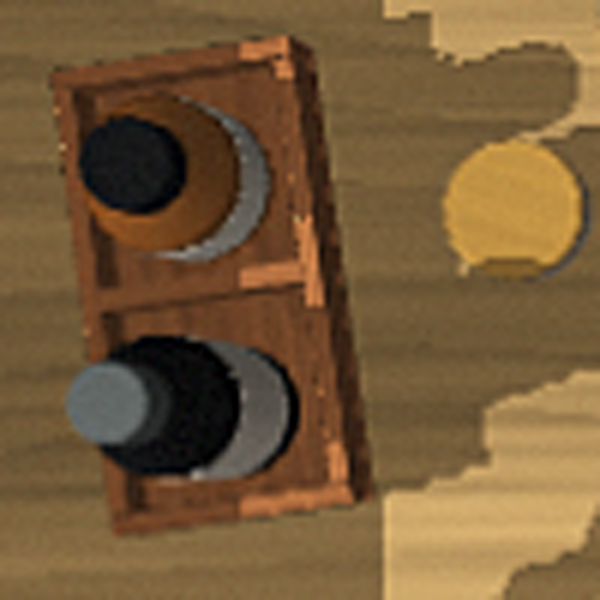

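View pics/c3.png

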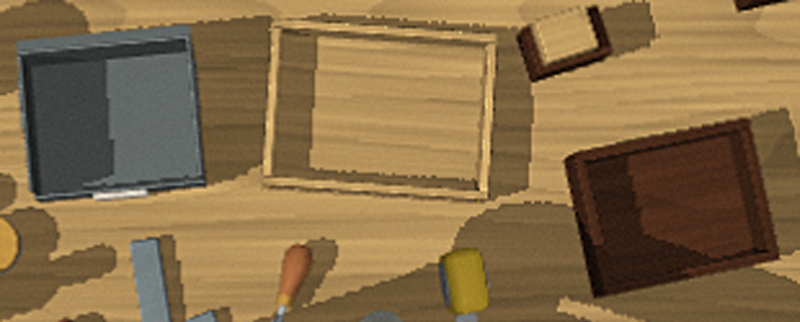

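Crop 1 shows the gouges, stones, wheel and tape clearly. Crop 2 gives the rack rim corners (53,75), (290,37), (352,503), (117,533) and the caps at (133,165) and (108,403). Crop 3 gives the bin, tray and box rims. I'll convert these and check them against the given sizes.

```bash
cat > h.py <<'E'
import numpy as np, cv2
from bench import manip, fingers, monitor, optics
def pix2w(d,uv,h):
    uv=np.array(uv,float).reshape(-1,1,2)
    n=cv2.undistortPoints(uv,d["mtx"],np.array(d["dist_coeffs"])).reshape(-1,2)
    M=d["world_to_cam"]; R,t=M[:3,:3],M[:3,3]; C=-R.T@t
    r=np.c_[n[:,0],-n[:,1],-np.ones(len(n))]@R
    return C+r*((np.broadcast_to(h,len(n))-C[2])/r[:,2])[:,None]
def crop(pts,u0,v0,k): return (np.array(pts,float)+.5)/k-.5+[u0,v0]
E
python3 - <<'E'
from h import *
np.set_printoptions(precision=4,suppress=True)
d=optics.get_image("top")
def rect(n,p,c,h):
    w=pix2w(d,crop(p,*c),h)[:,:2]; s=np.roll(w,-1,0)-w
    print(n,"ctr",w.mean(0),"sides",np.linalg.norm(s,axis=1),"ang",np.degrees(np.arctan2(s[:,1],s[:,0])))
c1=(180,180,4);c2=(80,155,6);c3=(170,95,2.58)
rect("stone1",[(163,35),(204,30),(226,173),(186,179)],c1,.013)
rect("stone2",[(250,157),(291,142),(342,270),(305,290)],c1,.013)
print("gL butt,ferr,tip",pix2w(d,crop([(55,157),(90,240),(127,326)],*c1),[.012,.012,.014]))
print("gR",pix2w(d,crop([(427,40),(400,127),(374,215)],*c1),[.012,.012,.014]))
print("wheel",pix2w(d,crop([(551,182)],*c1),.014))
print("tape top",pix2w(d,crop([(680,95)],*c1),.058))
rect("rack",[(53,75),(290,37),(352,503),(117,533)],c2,.038)
print("short,tall cap",pix2w(d,crop([(133,165),(108,403)],*c2),[.110,.176]))
print("wax",pix2w(d,crop([(513,208)],*c2),.028))
rect("tray",[(272,22),(496,36),(489,197),(264,185)],c3,.036)
rect("box",[(567,157),(748,119),(778,258),(595,296)],c3,.045)
rect("bin",[(18,42),(190,30),(205,185),(35,198)],c3,[.06,.06,.032,.032])
print("mug,glue,mallet",pix2w(d,np.array([(192,170),(168,415),(655,367),(555,158)])*.7,[.095,.15,.2,.06]))
E
```

```text
stone1 ctr [0.4843 0.1145] sides [0.0251 0.0878 0.0245 0.0885] ang [ -83.7592 -171.8039   97.8184    8.576 ]
stone2 ctr [0.4166 0.0533] sides [0.0264 0.0833 0.0254 0.087 ] ang [ -70.608  -158.9455  117.6288   21.8379]
gL butt,ferr,tip [[0.4533 0.1997 0.012 ]
 [0.4028 0.1788 0.012 ]
 [0.3507 0.1566 0.014 ]]
gR [[ 0.5216 -0.0268  0.012 ]
 [ 0.4689 -0.0097  0.012 ]
 [ 0.4158  0.0068  0.014 ]]
wheel [[ 0.4343 -0.1006  0.014 ]]
tape top [[ 0.4838 -0.1734  0.058 ]]
rack ctr [0.4946 0.3879] sides [0.0968 0.1878 0.0949 0.1852] ang [ -81.8136 -172.3933   96.6118    8.2111]
short,tall cap [[0.5365 0.3936 0.11  ]
 [0.4454 0.3818 0.176 ]]
wax [[0.5249 0.2652 0.028 ]]
tray ctr [ 0.6451 -0.1018] sides [0.2101 0.1518 0.2093 0.1534] ang [-94.1424 176.1761  86.2876  -3.5243]
box ctr [ 0.55   -0.3709] sides [0.1751 0.1326 0.1761 0.1311] ang [ -78.6865 -169.5012  100.8388   10.0447]
bin ctr [0.642 0.147] sides [0.1581 0.1401 0.1586 0.1412] ang [ -86.7854 -175.3679   93.6381    4.4235]
mug,glue,mallet [[ 0.6826  0.3233  0.095 ]
 [ 0.2964  0.3464  0.15  ]
 [ 0.3616 -0.3793  0.2   ]
 [ 0.7031 -0.2705  0.06  ]]
```

Sizes agree with the spec within a few mm, and five pieces are present: two gouges, one wheel and two stones. Next I find the fingertip height by touching a free bit of bench at the opening used for gripping.

```bash
cat >> h.py <<'E'
def quat(phi):  # tool down, closing line at world angle phi (deg); pick the half turn with least wrist travel
    a=np.radians((phi+90)/2); return [0.0,float(np.cos(a)),float(np.sin(a)),0.0]
def ori(x,y,z,phi):
    best=None
    for p in (phi,phi+180):
        j=manip.solve_ik([x,y,z],quat(p))
        if j is not None and (best is None or abs(j[5])<best[0]): best=(abs(j[5]),quat(p))
    return best[1]
def st(tag=""):
    s=monitor.read_state(); print(tag,"t=%.1f w=%.4f gf=%.1f F=%s z=%.4f"%(s["clock"],s["grip_width"],s["gripper_force"],np.round(s["ft_force"],1),s["tool_pos"][2])); return s
E
python3 - <<'E'
from h import *
fingers.move_gripper(0.028,40)
x,y=.39,-.22; q=ori(x,y,.25,90)
manip.move_ptp([x,y,.25],q); f0=st("above")["ft_force"][2]
manip.servo_line([x,y,.185],rate=.15); st()
z=.185
while z>.158:
    z-=.0015; manip.servo_line([x,y,z],rate=.03); s=monitor.read_state()
    if abs(s["ft_force"][2]-f0)>3: break
st("contact"); print(z)
manip.servo_line([x,y,.25]); st()
E
```

```text
above t=3.6 w=0.0281 gf=0.0 F=[0.8 0.7 0. ] z=0.2501
 t=4.2 w=0.0279 gf=0.0 F=[-0.7 -0.5 -0.3] z=0.1851
contact t=6.2 w=0.0278 gf=1.9 F=[0.  0.6 3.6] z=0.1731
0.173
 t=6.8 w=0.0277 gf=0.0 F=[-0.3  0.1  0.2] z=0.2496
```

Tips are 173 mm ahead at a 28 mm opening. Now gouge R goes to the tray and the wheel to the bin.

```bash
cat >> h.py <<'E'
UP=.30
def pick(x,y,z,phi,w,force=40,up=UP):
    q=ori(x,y,z,phi); manip.move_ptp([x,y,up],q); fingers.move_gripper(w)
    manip.servo_line([x,y,z],q,rate=.15); fingers.move_gripper(0.0,force); s=st("grip")
    manip.servo_line([x,y,up],q,rate=.18); st("lift"); return s
def place(x,y,z,phi,w,up=UP):
    q=ori(x,y,z,phi); manip.move_ptp([x,y,up],q); st("over")
    manip.servo_line([x,y,z+.02],q,rate=.18); manip.servo_line([x,y,z],q,rate=.05)
    st("set"); fingers.move_gripper(w); manip.servo_line([x,y,up],q,rate=.2); st("done")
def loc(c,ang,dx,dy):
    a=np.radians(ang); return c[0]+dx*np.cos(a)-dy*np.sin(a), c[1]+dx*np.sin(a)+dy*np.cos(a)
TRAY=((.6451,-.1018),-3.7);BOX=((.550,-.3709),10.5);BIN=((.643,.147),4)
RACK=((.4946,.3879),7.9)
def snap(n,u0,v0,w,h,k,cam="top"):
    im=optics.get_image(cam)["pixels"][:,:,::-1]
    cv2.imwrite(n,cv2.resize(im[v0:v0+h,u0:u0+w],None,fx=k,fy=k,interpolation=cv2.INTER_CUBIC))
E
python3 - <<'E'
from h import *
pick(.4978,-.0192,.178,72.4,.05)
x,y=loc(*TRAY,.03,-.045); place(x,y,.186,TRAY[1]+90,.05)
pick(.4343,-.1006,.177,60,.07)
x,y=loc(*BIN,-.005,.0); place(x,y,.182,BIN[1]+90,.068)
snap("pics/s1.png",80,90,400,180,2)
E
```

```text
grip t=10.5 w=0.0235 gf=39.7 F=[-1.4 -0.8  6.1] z=0.1790
lift t=11.3 w=0.0230 gf=39.2 F=[ 0.  -0.2 -0.4] z=0.2994
over t=13.7 w=0.0230 gf=39.2 F=[ 0.2  0.3 -0.3] z=0.2997
set t=14.9 w=0.0231 gf=45.7 F=[-6.2  1.  19.8] z=0.1897
done t=16.0 w=0.0503 gf=0.0 F=[-0.6 -0.2 -0.2] z=0.2990
grip t=19.9 w=0.0477 gf=39.8 F=[-0.6  0.5  8.1] z=0.1782
lift t=20.8 w=0.0478 gf=41.2 F=[-0.3  0.4 -0.7] z=0.2996
over t=22.0 w=0.0481 gf=41.2 F=[ 0.4  0.2 -1.2] z=0.2994
set t=23.2 w=0.0476 gf=41.8 F=[-0.9 -0.3  5.9] z=0.1823
done t=24.3 w=0.0681 gf=0.0 F=[ 0.6  0.2 -0.7] z=0.2992
```

View pics/s1.png

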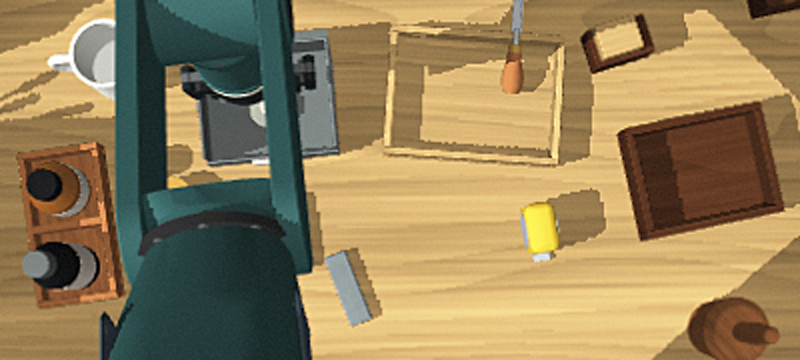

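The arm hides the left part, but the wheel is in the bin and stone 2 and the tape haven't moved. The gouge at (512,75) went in half-turned, with its blade over the rear wall. I'll re-grip it and shift it 60 mm towards the robot.

```bash
python3 - <<'E'
from h import *
x,y=loc(*TRAY,.028,-.045); pick(x,y,.187,TRAY[1]+90,.05,up=.26)
x,y=loc(*TRAY,-.033,-.045); place(x,y,.186,TRAY[1]+90,.05,up=.26)
pick(.4166,.0533,.177,111,.048)
x,y=loc(*BOX,0,.034); place(x,y,.1845,BOX[1]+90,.042)
snap("pics/s2.png",80,90,400,180,2)
E
```

```text
grip t=28.1 w=0.0231 gf=41.7 F=[-0.7  0.3  5.2] z=0.1884
lift t=28.6 w=0.0233 gf=41.2 F=[-0.2  0.3 -1.1] z=0.2596
over t=29.0 w=0.0235 gf=41.1 F=[ 0.8  0.5 -0.3] z=0.2579
set t=30.0 w=0.0234 gf=43.1 F=[-0.1  0.1  8.8] z=0.1874
done t=30.9 w=0.0498 gf=0.0 F=[-0.  -0.7 -0.4] z=0.2601
grip t=33.4 w=0.0267 gf=39.2 F=[-0.7 -0.5  5. ] z=0.1780
lift t=34.3 w=0.0268 gf=39.4 F=[-0.4 -0.3 -1.6] z=0.2996
over t=35.8 w=0.0265 gf=39.4 F=[ 0.2  1.1 -0.7] z=0.2997
set t=37.0 w=0.0270 gf=39.4 F=[-0.5  0.6 -1.1] z=0.1842
done t=38.0 w=0.0420 gf=0.0 F=[-0.6  0.3  0.3] z=0.2992
```

View pics/s2.png

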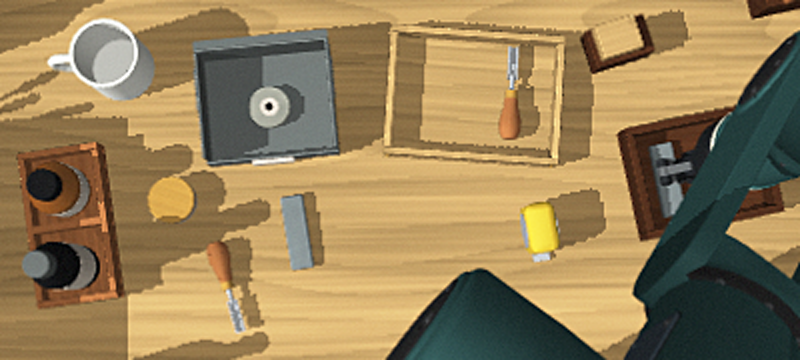

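The wheel, the gouge and stone 2 are all home. Stone 1 hasn't moved, but the left gouge has been knocked: its butt is now at (216,242) and its tip at (240,331). I'll re-measure it in an enlarged crop.

```bash
python3 - <<'E'
from h import *
pick(.4843,.1145,.177,98.6,.048)
x,y=loc(*BOX,0,-.034); place(x,y,.1845,BOX[1]+90,.042)
snap("pics/s3.png",170,195,60,75,8)
E
```

```text
grip t=41.3 w=0.0267 gf=39.7 F=[-1.  -0.3  6.1] z=0.1781
lift t=42.1 w=0.0267 gf=39.4 F=[-0.4 -0.3 -0.7] z=0.2994
over t=44.0 w=0.0269 gf=39.4 F=[-0.1  0.9 -1.1] z=0.3000
set t=45.2 w=0.0268 gf=39.5 F=[-0.5  1.6 -0.5] z=0.1842
done t=46.3 w=0.0420 gf=0.0 F=[-0.3  0.5 -0.4] z=0.2992
```

View pics/s3.png

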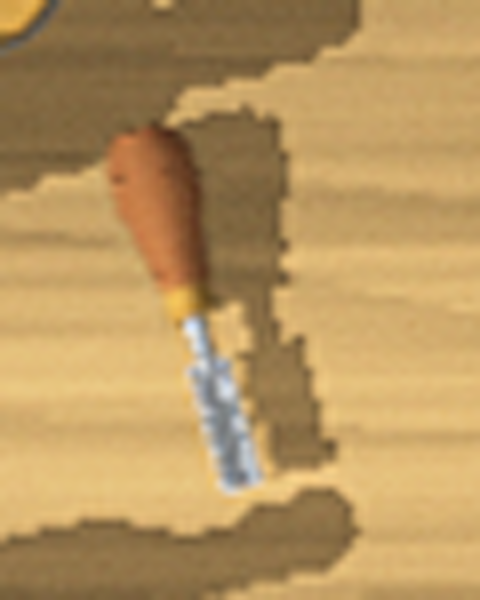

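The gouge's butt is at crop (145,127), the ferrule at (188,303) and the tip at (243,490).

```bash
python3 - <<'E'
from h import *
d=optics.get_image("top")
w=pix2w(d,crop([(145,127),(188,303),(243,490)],170,195,8),[.012,.012,.014])[:,:2]
v=(w[2]-w[0]); L=np.linalg.norm(v); v/=L; c=w[0]+.025*v; ga=np.degrees(np.arctan2(v[1],v[0]))
print(w,L,c,ga, "tin dist",np.linalg.norm(c-[.5249,.2652]))
assert .10<L<.122
phi=lambda q:2*np.degrees(np.arctan2(q[2],q[1]))-90
q1=ori(*c,.178,ga-90); 
p0=loc(*TRAY,0,.045); q2=ori(*p0,.186,TRAY[1]+90)
g2=ga+phi(q2)-phi(q1); s=np.cos(np.radians(g2-TRAY[1])); print("blade dir in tray",s)
pick(*c,.178,ga-90,.048)
x,y=loc(*TRAY,-.032*np.sign(s),.045); place(x,y,.186,TRAY[1]+90,.05)
# tall bottle to the cleared bench
x,y=loc(*RACK,-.045,0); x,y=.4454,.3818
pick(x,y,.316,90,.07,force=60,up=.42)
snap("pics/s4.png",0,0,560,420,1.42,"scene")
E
```

```text
[[0.47394176 0.21339687]
 [0.42044051 0.20066689]
 [0.36383943 0.18416815]] 0.11391593927542014 [0.44977869 0.20698233] -165.13268477634236 tin dist 0.0950395077750825
blade dir in tray 1.0
grip t=50.1 w=0.0231 gf=39.7 F=[-0.6 -0.2  6.3] z=0.1790
lift t=51.0 w=0.0231 gf=39.1 F=[ 0.   0.  -0.8] z=0.2994
over t=53.5 w=0.0228 gf=39.1 F=[-0.1  1.  -0.3] z=0.2998
set t=54.7 w=0.0231 gf=39.2 F=[ 0.2  0.3 -1.3] z=0.1858
done t=55.8 w=0.0501 gf=0.0 F=[-0.5 -0.2 -1.2] z=0.2993
grip t=59.5 w=0.0285 gf=59.4 F=[-0.2 -0.5  5.8] z=0.3171
lift t=60.2 w=0.0284 gf=59.2 F=[-0.  -0.5 -2. ] z=0.4188
```

View pics/s4.png

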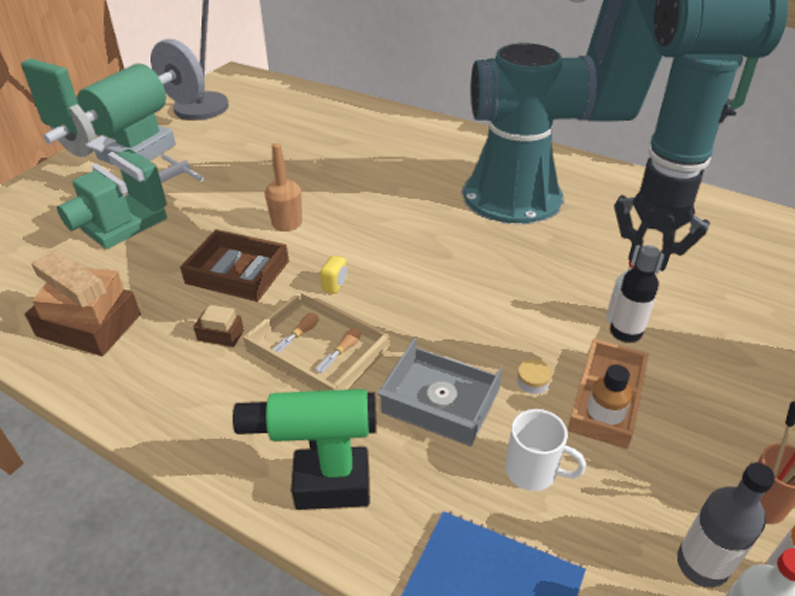

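Gouges, stones and wheel are all home, and the tall bottle hangs upright in the gripper over the rack. Now the swap.

```bash
python3 - <<'E'
from h import *
place(.46,.08,.309,90,.07,up=.42)
pick(.5365,.3936,.259,98,.07,force=60,up=.37)
x,y=loc(*RACK,-.045,0); place(x,y,.260,98,.06,up=.37)
pick(.46,.08,.309,90,.07,force=60,up=.46)
x,y=loc(*RACK,.045,0); place(x,y,.3175,98,.06,up=.46)
manip.move_ptp([.42,0,.4],ori(.42,0,.4,90))
snap("pics/s5.png",80,90,400,180,2)
snap("pics/s6.png",360,180,150,160,3.75,"scene")
st()
E
```

```text
over t=61.4 w=0.0282 gf=59.2 F=[ 0.4  0.8 -2.8] z=0.4199
set t=62.6 w=0.0285 gf=60.1 F=[-0.2  0.3  2.8] z=0.3091
done t=63.8 w=0.0701 gf=0.0 F=[-0.2 -0.7  1.1] z=0.4192
grip t=66.6 w=0.0342 gf=59.4 F=[0.  1.8 7.2] z=0.2603
lift t=67.3 w=0.0347 gf=59.8 F=[-0.  -0.1 -2.9] z=0.3686
over t=67.8 w=0.0338 gf=59.8 F=[ 1.   0.2 -2. ] z=0.3685
set t=69.0 w=0.0345 gf=60.2 F=[-0.9  0.7  2.7] z=0.2603
done t=70.1 w=0.0600 gf=0.0 F=[-0.8  0.6  0.1] z=0.3692
grip t=73.1 w=0.0286 gf=58.9 F=[-0.5  0.2  5.8] z=0.3097
lift t=74.1 w=0.0280 gf=59.2 F=[-0.8  0.1 -1.8] z=0.4588
over t=75.4 w=0.0289 gf=59.2 F=[ 0.9 -0.1 -1.3] z=0.4598
set t=76.7 w=0.0285 gf=59.8 F=[-0.2 -0.2  3.3] z=0.3179
done t=78.0 w=0.0599 gf=0.0 F=[ 0.2 -0.1 -0.5] z=0.4587
 t=80.3 w=0.0600 gf=0.0 F=[ 0.   0.6 -0.8] z=0.4000
```

View pics/s5.png

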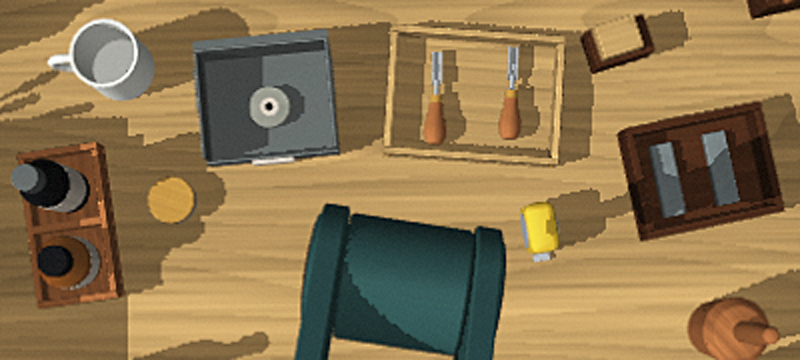

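View pics/s6.png

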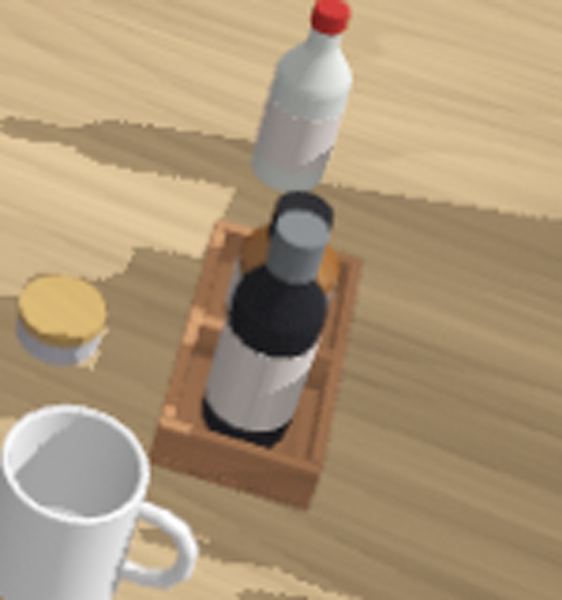

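The gouges lie in the tray, the wheel in the bin and the stones in the box. The tall bottle stands upright in the rear bay and the short one in the front bay, and the bystanders haven't moved. Handing in.

```bash
python3 -c "
from bench import manip
print(manip.sign_off())"
```

```text
the job is handed in; nothing more can be done
None
```

I handed the job in at about 80 s: two gouges are in the tray, one wheel in the bin, two stones in the box, the bottles are swapped, and no bystander looked moved in the last pictures; the hand-in returned no verdict.

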